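Dock the soap dish in its sill rail and bolt it

TASK

Put the stainless soap dish back in its rail on the sill: enter its flat foot through the rail's open, flared end, slide it fully home against the end stop, and then slide the red-knobbed bolt fully across behind it so that it cannot come out. Let go of everything, and leave the other things on the sill where they stand.

Things in the scene. Friction and masses are not known exactly. Their poses are not given: they have to be found in the camera images.
- dish: Loose stainless soap dish, green soap stuck fast in it, 0.2 to 0.45 kg, upright on its foot. Origin: centre of the foot's underside; x along it, y across, z up; both ends alike. Flat black foot 120 long (x), 42 wide (y), z 0 to 8; stem 100 x 18, z 8 to 24; straight-sided steel dish 120 x 56, z 24 to 54 (soap to z 47). Grasp it across the 56, by the outside of the dish.
- rail: Fixed slotted rail on the sill, 195 x 70, 22 high. x runs along the track from the open end to the stop, z up. Origin: on the sill, where the dish's origin is in plan when home (dish then at rail x 0, y 0, z 6). Channel from x -95 to 60: floor z 6, 46 wide, 12 high, under two aluminium lips (z 18 to 22) with a slot 24 wide for the stem; so the foot goes in only along x.
- rail_mouth (a point): Open end of the rail: on its floor (z 6), centre line, rail x = -125. From here to x = -95, where the lips begin, the floor is open above and two black guides (top z 22) narrow the way from about 60 to 46.
- rail_stop (a point): Face of the black end stop (top z 22), on the channel floor, centre line, rail x = 60. The foot's leading end touches it when the dish is fully home.
- bolt (a joint): The rail's slide bolt, in m: 0 = withdrawn, 0.040 = fully shut, moving along the rail's -y. Its steel pin, 10 in diameter at z 12, crosses the channel at rail x = -69, leaving 4 mm behind the foot of a dish fully home; the foot blocks it otherwise. Starts at 0 to 0.006. Friction about 1.5 N; stays where left.
- bolt_knob (a point): Centre of the top of the bolt's red upright knob, 16 x 16, z 12 to 60 over the sill; at rail x = -69, y = 90 minus the bolt's value (50 when shut). Push it along the rail's -y, or pinch it. Under it a fixed grey bracket 5 high spans x -90 to -48, out to y = 110.
- jar: Bystander: empty clear glass jam jar with white lid, 68 diameter, 110 high, origin under its centre. Leave it.
- funnel: Bystander: orange plastic funnel standing mouth down, 96 diameter, 115 high, origin under its centre. Leave it.
- scraper: Bystander: teal hard pot scraper lying flat, 70 x 95, 14 high, origin under its centre. Leave it.
- mug: Bystander: blue mug, 80 diameter, 90 high, origin under its centre. Leave it.
- detergent: Bystander: yellow washing-up bottle, 64 diameter, 190 high, origin under its centre. Leave it.
Mind the look-alikes: they are no part of the job. Leave any blue look-alike of the dish alone.

How it is judged (in metres and radians):
On the way, in this order (a step that is already met when the one before it is completed fails the run):
1. the foot is in the channel under the lips, entered from the open end and not yet home (y of dish in the frame of rail between -0.004 and 0.004 m and z of dish in the frame of rail between 0.003 and 0.0115 m and angle between the x axis of dish and the x axis of rail, either way round below 0.06 rad and x of dish in the frame of rail between -0.14 and -0.02 m), for 0.05 s.
2. the dish is fully home against the end stop, the bolt still withdrawn (y of dish in the frame of rail between -0.004 and 0.004 m and z of dish in the frame of rail between 0.003 and 0.0115 m and angle between the x axis of dish and the x axis of rail, either way round below 0.06 rad and x of dish in the frame of rail between -0.006 and 0.004 m and value of joint bolt below 0.02 m), for 0.2 s.
3. the bolt is fully shut behind the dish (y of dish in the frame of rail between -0.004 and 0.004 m and z of dish in the frame of rail between 0.003 and 0.0115 m and angle between the x axis of dish and the x axis of rail, either way round below 0.06 rad and x of dish in the frame of rail between -0.006 and 0.004 m and value of joint bolt above 0.036 m), for 0.2 s.
At the end, for the whole second after the job is handed in: The dish stands upright in the rail and at rest, its foot under the lips (within 4 mm of the centre line, within 0.06 rad) and within 6 mm of fully home; the bolt is shut to at least 36 of its 40 mm (all of step 3 and linear speed of dish below 0.02 m/s and angle between dish's own z axis and vertical below 0.06 rad); the robot touches nothing.
It fails at once if the jam jar is shifted more than 20 mm or tipped (distance of jar from where it was at the start of the episode above 0.02 m or angle between jar's own z axis and vertical above 0.3 rad).
It fails at once if the funnel is shifted more than 20 mm or tipped (distance of funnel from where it was at the start of the episode above 0.02 m or angle between funnel's own z axis and vertical above 0.3 rad).
It fails at once if the pot scraper is shifted more than 20 mm or tipped (distance of scraper from where it was at the start of the episode above 0.02 m or angle between scraper's own z axis and vertical above 0.3 rad).
It fails at once if the mug is shifted more than 20 mm or tipped (distance of mug from where it was at the start of the episode above 0.02 m or angle between mug's own z axis and vertical above 0.3 rad).
It fails at once if the detergent bottle is shifted more than 20 mm or tipped (distance of detergent from where it was at the start of the episode above 0.02 m or angle between detergent's own z axis and vertical above 0.3 rad).
It also fails if it takes over 58 s, if anything falls off the work surface, if the arm or the gripper's body presses on something with over 40 N, if the wrist force passes 120 N, or if a joint passes its speed limit or range.

ROBOT

A 6-joint arm with a two-finger parallel gripper is mounted at the origin on the work surface. World frame = base frame: x ahead of the robot, y to its left, z up, the work surface at z = 0. Lengths are in mm, angles in rad, forces in N, time in s.
With the tool pointing down it reaches from about 350 to 975 mm from the base axis. Payload 7.1 kg.
Tool frame: the origin (TCP) lies at the very end of the fingers, on their centre line; the grasp point (between the pads) lies 19 mm behind it (ctrl.grip_point_offset is the distance from the TCP to the grasp point, in mm); x points along the fingers, y is the direction in which the jaws open and shut, and the axes are right-handed (so a half turn about x gives the same grasp; the last joint's range is limited). The gripper opens to 88 mm and grips with 3 to 60 N. Pads are 20 mm wide; open, the fingers measure 115 mm over their backs; the gripper's body (75 mm by 178 mm) begins 61 mm behind the grasp point.
Start: joints at [1.226, 0.423, 1.63, -0, 1.089, -0.019], TCP at [200.01, 592.116, 222.675] pointing down, gripper open.
Joint ranges: [-3, 3], [-0.9, 2.11], [0.09, 2.58], [-1.31, 4.45], [0.11, 2.69], [-2.54, 2.54]. Speed limits (rad/s): [2.39, 2.39, 3.01, 3.14, 3.14, 3.14].

INTERFACE

Orientations are given as a rotation vector (axis times angle).
In Python, from workcell import ctrl, vision, workorder gives the robot as it stands.
- The arm moves only by the shell command python3 -m crank 'ROWS'. ROWS is JSON, a list of rows, each a list of 3 entries, a list of its own where there are three numbers: the shift along the tool's x, y, z in m, then the turn, a rotation vector about the tool's x, y, z in rad, then the finger opening in m, from 0 to 0.0878. In form: [[[dx, dy, dz], [wx, wy, wz], jaw], ...]. A call has exactly 8 rows; each row shifts and turns the commanded pose from where the row before left it, along the tool's axes as they then stand; what a row does not reach is not made up. A row lasts 1/12 s, in which the tool goes at most 41.7 mm and 7.16 degrees, less where a joint would pass 70% of its speed; a pose out of reach is approached as far as the arm can. A call with a gripper value outside its range is refused whole. The fingers move at their own pace and stop on an object; the grip force is fixed at half the most. Time passes only in rows, so rows that do not move let the fingers close, or fill a call up. It gives the time, the measured TCP pose, the force and the opening at its end, in the units of the state.
- ctrl.get_obs(): the state, without advancing time (a new reading comes with each control period).
- vision.get_image(name): name is "side" or "top" or "wrist"; returns a dict with "img" (384x512x3 uint8, blue, green, red), "mtx" (3x3 intrinsics, pixels), "rvec" (rotation vector, rad) and "tvec" (3), from world to camera coordinates, as OpenCV has them; the wrist camera has in their place "hand_eye" (4x4, takes a point from camera to tool coordinates, whose origin is the TCP and whose axes are the tool frame's). Camera axes: x right, y down, z forward; pixel columns grow to the right and rows downward; lengths in mm; the calibration is good to about 2 mm. A picture is of the moment at which its call begins: read the wrist's pose just before it. There is no depth.
- workorder.close_job(): hands the job in, once; it reports no verdict.
The state is a dict: "t": time; "qpos": joint angles; "qvel": joint speeds; "joint_torque": joint torques, N m; "ee_pos": TCP position; "orientation": TCP orientation; "ft_force": force on the tool from outside, world axes, zero at the start; "moment": the same for the moment, N m; "width": finger opening in mm.
Only numpy, scipy, OpenCV 4.12 (cv2) and the standard library are available. Lean on these libraries where they do the work, as an engineer would, in place of code of your own. Each camera call takes 0.05 s, during which the arm holds its last target.

## Working session

There is one attempt and no reset: what is moved stays moved. The work goes in short steps, Python scripts to look and compute and a shell command to move; the robot and the scene stay as the last step left them, time stands still between calls to the robot, and variables do not carry over. Pictures are saved under pics/ and viewed, and the job is handed in when it is done.

```bash
mkdir -p pics; ls; python3 - <<'E'
from workcell import ctrl, vision, workorder
import cv2
o=ctrl.get_obs()
print(o, ctrl.grip_point_offset)
for n in ["side","top","wrist"]:
    d=vision.get_image(n); cv2.imwrite(f"pics/{n}0.png",d["img"])
    print(n,{k:(v.tolist() if hasattr(v,'tolist') else v) for k,v in d.items() if k!="img"})
E
```

```text
pics
{'t': 0.0, 'qpos': array([ 1.22601792e+00,  4.23837939e-01,  1.63066607e+00,  1.05743021e-05,
        1.08858681e+00, -1.89979651e-02]), 'qvel': array([-7.89537944e-05,  1.96323688e-04,  1.02285672e-03,  1.64720641e-03,
        5.88275926e-04, -8.08750313e-05]), 'joint_torque': array([ 1.83709839e-03, -5.44591033e+01, -2.73692322e+01,  6.45518862e-02,
        2.24776292e-02, -1.39818740e-04]), 'ee_pos': array([199.81905035, 591.62631177, 221.91290388]), 'orientation': array([ 0.25451625,  1.55591408, -0.25683658]), 'ft_force': array([0.04725243, 0.22714489, 0.07713273]), 'moment': array([-0.05417521, -0.02997797, -0.05364747]), 'width': 87.4868140164216} 18.700000000000003
side {'mtx': [[346.9508669011092, 0.0, 256.57769752427686], [0.0, 346.9508669011092, 186.30107248895303], [0.0, 0.0, 1.0]], 'rvec': [2.3809904090968965, -0.18770389932486437, 0.09081606458583988], 'tvec': [-586.1261552348095, 109.75260908969967, 981.138102071694]}
top {'mtx': [[453.9155022686628, 0.0, 257.8594822187613], [0.0, 453.9155022686628, 188.9366751307614], [0.0, 0.0, 1.0]], 'rvec': [2.1835908708546765, -2.158461357148325, 0.09201930681189596], 'tvec': [-2.579834123219713, 597.2808912601366, 1642.1242867293745]}
wrist {'mtx': [[276.1028741317765, 0.0, 252.16176662476173], [0.0, 276.1028741317765, 190.5112039688571], [0.0, 0.0, 1.0]], 'hand_eye': [[-0.00033395540025050834, -0.3052508149342527, 0.9522719298896529, -162.3552949138351], [0.9999997290925288, -0.0007265962354464931, 0.0001177827606388055, -0.9541620902391301], [0.0006559639157088783, 0.952271711246262, 0.30525097489026315, -83.9068601653955], [0.0, 0.0, 0.0, 1.0]]}
```

View pics/side0.png

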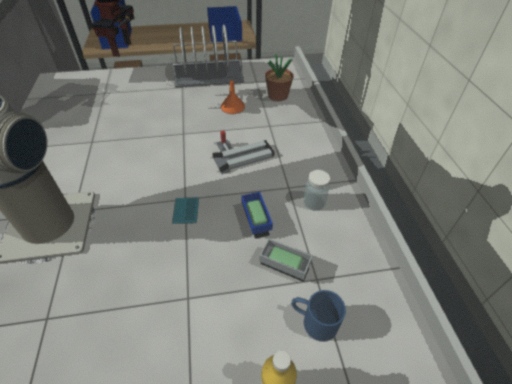

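View pics/top0.png

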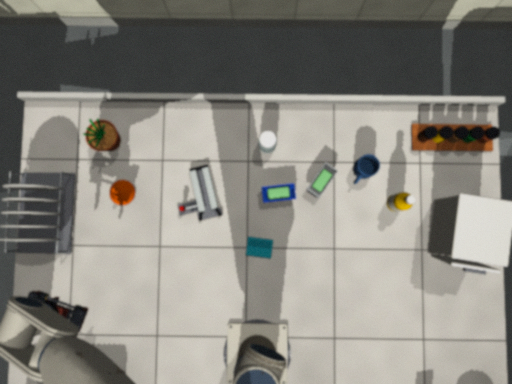

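View pics/wrist0.png

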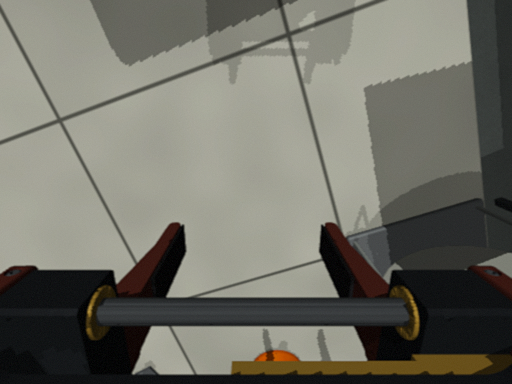

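The steel dish is at about top (322,181), with the blue look-alike at (278,192). The rail runs from (197,163) to (210,218), and its red knob is at (183,208). I'll zoom in on both.

```bash
cat > h.py <<'E'
from workcell import ctrl, vision, workorder
import cv2, numpy as np
from scipy.spatial.transform import Rotation as R
from scipy.optimize import least_squares
def cam(n):
    o=ctrl.get_obs(); d=vision.get_image(n)
    if n=="wrist":
        T=np.eye(4);T[:3,:3]=R.from_rotvec(o["orientation"]).as_matrix();T[:3,3]=o["ee_pos"]
        W=T@np.array(d["hand_eye"])
    else:
        W=np.eye(4);W[:3,:3]=cv2.Rodrigues(np.array(d["rvec"]))[0];W[:3,3]=np.array(d["tvec"]).ravel();W=np.linalg.inv(W)
    return d["img"],np.array(d["mtx"]),W   # W cam->world
def pix2(K,W,uv,z):
    uv=np.atleast_2d(uv).astype(float); r=np.c_[(uv-K[:2,2])/K[[0,1],[0,1]],np.ones(len(uv))]@W[:3,:3].T
    return W[:3,3]+r*((z-W[2,3])/r[:,2:])
def proj(K,W,P):
    c=(np.atleast_2d(P)-W[:3,3])@W[:3,:3]
    return (c/c[:,2:])[:,:2]*K[[0,1],[0,1]]+K[:2,2]
def frame(x,y,th,P,z0=0):
    c,s=np.cos(th),np.sin(th);P=np.atleast_2d(P).astype(float)
    return np.c_[x+c*P[:,0]-s*P[:,1],y+s*P[:,0]+c*P[:,1],z0+P[:,2]]
def fit(K,W,mp,uv,x0):
    """fit planar pose (x,y,th) of model points mp to pixels uv"""
    f=lambda p:(proj(K,W,frame(p[0],p[1],p[2],mp))-uv).ravel()
    s=least_squares(f,x0,x_scale=[1,1,.01]); return s.x,s.fun.reshape(-1,2)
E
python3 - <<'E'
from h import *
img,K,W=cam("top"); cv2.imwrite("pics/topc.png",cv2.resize(img[140:260,160:360],None,fx=4,fy=4,interpolation=cv2.INTER_CUBIC))
for nm,uv,z in [("dish",(322,181),54),("rail far",(197,163),22),("rail near",(210,218),22),("knob",(183,208),60),("jar",(267,138),110),("funnel",(122,186),115),("scraper",(260,247),14),("blue",(278,192),54),("mug",(368,164),90),("det",(404,199),190)]:
    print(nm,pix2(K,W,uv,z).round(0))
E
```

```text
dish [[ 626. -228.   54.]]
rail far [[692. 231.  22.]]
rail near [[489. 179.  22.]]
knob [[522. 272.  60.]]
jar [[771. -26. 110.]]
funnel [[594. 478. 115.]]
scraper [[385.  -6.  14.]]
blue [[585. -69.  54.]]
mug [[ 685. -386.   90.]]
det [[ 554. -480.  190.]]
```

View pics/topc.png

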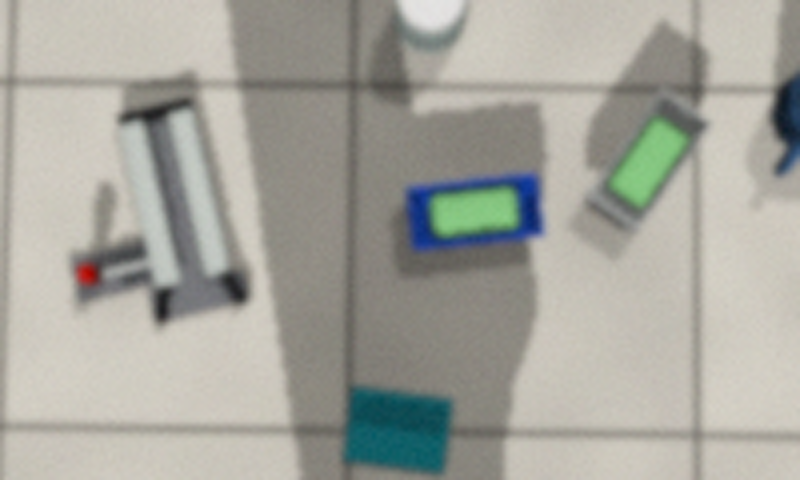

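```bash
cat >> h.py <<'E'
def st():
    o=ctrl.get_obs(); M=R.from_rotvec(o["orientation"]).as_matrix()
    print("t %.2f"%o["t"],"tcp",o["ee_pos"].round(1),"yawz(tool z in world) %.4f"%np.arctan2(M[1,2],M[0,2]),"tilt x",M[:,0].round(4),"y",M[:,1].round(3),"z",M[:,2].round(3),"F",o["ft_force"].round(1),"w %.1f"%o["width"],"q",o["qpos"].round(2))
    return o,M
def plan(target,yawz):
    """shift in present tool axes (m) to world target; yaw turn about tool x"""
    o,M=st(); d=(np.array(target)-o["ee_pos"])/1000
    cur=np.arctan2(M[1,2],M[0,2]); w=(yawz-cur+np.pi)%(2*np.pi)-np.pi
    print("shift tool",(M.T@d).round(4),"turn about tool x %.4f (tool x down => minus world yaw)"%(-w))
E
python3 -c "
from h import *
st()"
```

```text
t 0.20 tcp [199.9 591.8 222.2] yawz(tool z in world) -0.3258 tilt x [-3.e-04 -8.e-04 -1.e+00] y [ 0.32   0.947 -0.001] z [ 0.947 -0.32  -0.   ] F [ 0.5  0.3 -0.1] w 87.7 q [ 1.23  0.42  1.63  0.    1.09 -0.02]
```

```bash
python3 -c "
from h import *
plan([490,186,200],0.24)"
```

```text
t 0.20 tcp [199.9 591.8 222.2] yawz(tool z in world) -0.3258 tilt x [-3.e-04 -8.e-04 -1.e+00] y [ 0.32   0.947 -0.001] z [ 0.947 -0.32  -0.   ] F [ 0.5  0.3 -0.1] w 87.7 q [ 1.23  0.42  1.63  0.    1.09 -0.02]
shift tool [ 0.0225 -0.2916  0.4047] turn about tool x -0.5658 (tool x down => minus world yaw)
```

```bash
python3 -m crank '[[[0.0017,-0.0224,0.0311],[0,0,0],0.0878],[[0.0017,-0.0224,0.0311],[0,0,0],0.0878],[[0.0017,-0.0224,0.0311],[0,0,0],0.0878],[[0.0017,-0.0224,0.0311],[0,0,0],0.0878],[[0.0017,-0.0224,0.0311],[0,0,0],0.0878],[[0.0017,-0.0224,0.0311],[0,0,0],0.0878],[[0.0017,-0.0224,0.0311],[0,0,0],0.0878],[[0.0017,-0.0224,0.0311],[0,0,0],0.0878]]'
python3 -m crank '[[[0.0017,-0.0224,0.0311],[0,0,0],0.0878],[[0.0017,-0.0224,0.0311],[0,0,0],0.0878],[[0.0017,-0.0224,0.0311],[0,0,0],0.0878],[[0.0017,-0.0224,0.0311],[0,0,0],0.0878],[[0.0017,-0.0224,0.0311],[0,0,0],0.0878],[[0,0,0],[-0.12,0,0],0.0878],[[0,0,0],[-0.12,0,0],0.0878],[[0,0,0],[-0.12,0,0],0.0878]]'
python3 -m crank '[[[0,0,0],[-0.103,0,0],0.0878],[[0,0,0],[-0.103,0,0],0.0878],[[0,0,0],[0,0,0],0.0878],[[0,0,0],[0,0,0],0.0878],[[0,0,0],[0,0,0],0.0878],[[0,0,0],[0,0,0],0.0878],[[0,0,0],[0,0,0],0.0878],[[0,0,0],[0,0,0],0.0878]]'
python3 - <<'E'
from h import *
st(); img,K,W=cam("wrist"); cv2.imwrite("pics/w1.png",cv2.resize(img,(800,600),interpolation=cv2.INTER_CUBIC)); cv2.imwrite("pics/w1raw.png",img); np.savez("w1.npz",K=K,W=W)
E
```

```text
t: 0.87
ee_pos: [379.0, 341.1, 209.1]
orientation: [0.256, 1.556, -0.255]
ft_force: [-0.0, 0.1, 0.6]
width: 87.8
t: 1.53
ee_pos: [490.2, 185.8, 200.4]
orientation: [-0.03, 1.571, 0.03]
ft_force: [-0.1, -0.0, -0.2]
width: 88.0
t: 2.2
ee_pos: [489.8, 186.9, 200.6]
orientation: [-0.188, 1.563, 0.188]
ft_force: [0.1, -0.2, 0.3]
width: 87.5
t 2.20 tcp [489.8 186.9 200.6] yawz(tool z in world) 0.2395 tilt x [ 0.  0. -1.] y [-0.237  0.971  0.   ] z [0.971 0.237 0.   ] F [ 0.1 -0.2  0.3] w 87.5 q [ 0.34  0.31  1.87 -0.    0.97 -1.47]
```

View pics/w1.png

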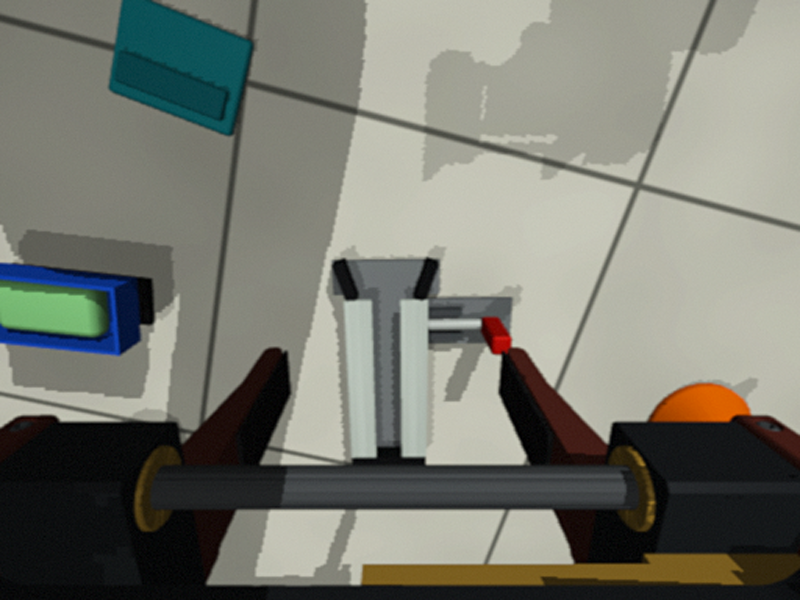

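The rail is well seen: its mouth is at (385,262), the lips begin at row 300, the stop is at (388,455) and the knob top is at (497,342), all in the 800x600 view. I'll zoom in for corner picks.

```bash
python3 - <<'E'
import cv2
im=cv2.imread("pics/w1raw.png")
cv2.imwrite("pics/w1a.png",cv2.resize(im[155:235,205:335],None,fx=6,fy=6,interpolation=cv2.INTER_CUBIC))
cv2.imwrite("pics/w1b.png",cv2.resize(im[225:305,205:335],None,fx=6,fy=6,interpolation=cv2.INTER_CUBIC))
E
```

```text
(no output)
```

View pics/w1a.png

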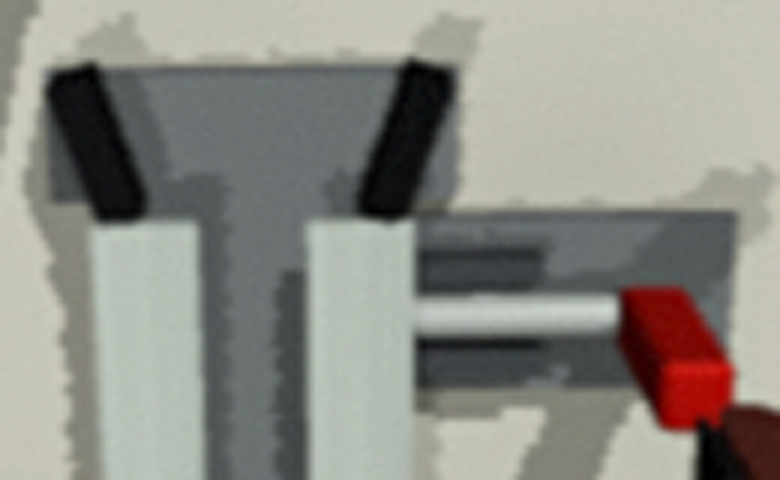

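View pics/w1b.png

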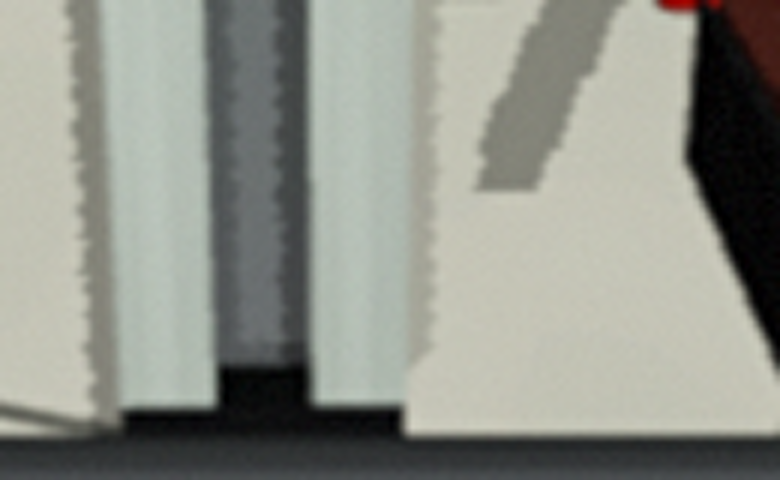

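```bash
python3 - <<'E'
from h import *
d=np.load("w1.npz");K,W=d["K"],d["W"]
def a(u,v):return ((u+.5)/6-.5+205,(v+.5)/6-.5+155)
def b(u,v):return ((u+.5)/6-.5+205,(v+.5)/6-.5+225)
L=[((-95,-12,22),a(200,222)),((-95,12,22),a(307,222)),((-95,-35,22),a(92,222)),((-95,35,22),a(415,220)),((60,-12,22),b(217,365)),((60,12,22),b(311,365)),((-125,-35,6),a(48,70)),((-125,35,6),a(458,68))]
mp=np.array([l[0] for l in L],float);uv=np.array([l[1] for l in L])
p,r=fit(K,W,mp,uv,[590,205,.24]);print(p,r.round(2))
kn=pix2(K,W,[a(696,394)],60)[0];print("knob",kn)
c,s=np.cos(p[2]),np.sin(p[2]);q=kn[:2]-p[:2];print("knob rail",c*q[0]+s*q[1],-s*q[0]+c*q[1])
print(pix2(K,W,uv[:6],22).round(1))
E
```

```text
[6.07318169e+02 2.08329029e+02 2.48794151e-01] [[-0.31 -1.44]
 [ 0.37 -1.62]
 [-0.05 -1.27]
 [ 0.12 -1.46]
 [-0.39  5.32]
 [ 0.3   5.18]
 [ 7.59 -1.31]
 [-7.64 -1.5 ]]
knob [519.29489135 277.03414786  60.        ]
knob rail -68.39541163494304 88.26414023969585
[[520.  174.1  22. ]
 [514.5 196.6  22. ]
 [525.5 151.4  22. ]
 [508.6 219.2  22. ]
 [659.3 210.   22. ]
 [653.9 232.1  22. ]]
```

```bash
python3 - <<'E'
from h import *
d=np.load("w1.npz");K,W=d["K"],d["W"]
def a(u,v):return ((u+.5)/6-.5+205,(v+.5)/6-.5+155)
def b(u,v):return ((u+.5)/6-.5+205,(v+.5)/6-.5+225)
pts={"lipL":(a(200,222),22),"lipR":(a(307,222),22),"lipLo":(a(92,222),22),"lipRo":(a(415,220),22),"stL22":(b(217,365),22),"stR22":(b(311,365),22),"endLo":(b(122,408),22),"endRo":(b(405,406),22),"endblk z22":(b(125,432),22),"mouthL6":(a(48,70),6),"mouthR6":(a(458,68),6),"mouthL0":(a(48,70),0),"gL":(a(92,62),22),"gR":(a(415,62),22),"gLo":(a(46,90),22),"gRo":(a(458,85),22),"brk0":(a(415,212),5),"brk1":(a(736,212),5),"knob":(a(696,394),60),"pinroot":(a(415,314),12),"pinend":(a(620,314),12)}
x,y,th=605.5,209,.2488
c,s=np.cos(th),np.sin(th)
for k,(uv,z) in pts.items():
    P=pix2(K,W,[uv],z)[0][:2]-[x,y];print(k,"%.1f %.1f"%(c*P[0]+s*P[1],-s*P[0]+c*P[1]))
E
```

```text
lipL -91.4 -12.7
lipR -91.2 10.4
lipLo -91.7 -36.1
lipRo -91.4 33.8
stL22 52.4 -12.3
stR22 52.6 10.5
endLo 64.6 -35.9
endRo 64.7 33.5
endblk z22 71.6 -35.4
mouthL6 -121.7 -46.2
mouthR6 -121.3 44.0
mouthL0 -120.4 -47.1
gL -127.0 -34.5
gR -126.3 33.3
gLo -121.0 -44.5
gRo -121.2 42.4
brk0 -87.8 35.1
brk1 -87.1 107.9
knob -66.8 87.2
pinroot -65.8 34.9
pinend -65.3 81.4
```

```bash
python3 - <<'E'
from h import *
d=np.load("w1.npz");K,W=d["K"],d["W"]
def a(u,v):return ((u+.5)/6-.5+205,(v+.5)/6-.5+155)
def b(u,v):return ((u+.5)/6-.5+205,(v+.5)/6-.5+225)
# slot-edge/outer-edge pts, and stop bottom centre
L=[((-95,-12,22),a(200,222)),((-95,12,22),a(307,222)),((-95,-35,22),a(92,222)),((-95,35,22),a(415,220)),((60,0,6),b(264,365)),((60,-35,22),b(122,408)),((60,35,22),b(405,406)),((-69,88,60),a(696,394))]
mp=np.array([l[0] for l in L],float);uv=np.array([l[1] for l in L])
p,r=fit(K,W,mp,uv,[590,205,.24]);print(p,r.round(2))
E
```

```text
[6.09283243e+02 2.08894994e+02 2.50746883e-01] [[-0.36  0.07]
 [ 0.29 -0.14]
 [-0.07  0.28]
 [ 0.01 -0.01]
 [ 0.22 -0.45]
 [-0.04 -0.5 ]
 [ 0.41 -0.65]
 [-0.35  0.98]]
```

```bash
python3 -m crank '[[[0,-0.0388,-0.0017],[0,0,0],0.0878],[[0,-0.0388,-0.0017],[0,0,0],0.0878],[[0,-0.0388,-0.0017],[0,0,0],0.0878],[[0,-0.0388,-0.0017],[0,0,0],0.0878],[[0,-0.0388,-0.0017],[0,0,0],0.0878],[[0,-0.0388,-0.0017],[0,0,0],0.0878],[[0,-0.0388,-0.0017],[0,0,0],0.0878],[[0,-0.0388,-0.0017],[0,0,0],0.0878]]'
python3 -m crank '[[[0,-0.0388,-0.0017],[0,0,0],0.0878],[[0,-0.0388,-0.0017],[0,0,0],0.0878],[[0,0,0],[0.123,0,0],0.0878],[[0,0,0],[0.123,0,0],0.0878],[[0,0,0],[0.123,0,0],0.0878],[[0,0,0],[0.123,0,0],0.0878],[[0,0,0],[0.123,0,0],0.0878],[[0,0,0],[0.123,0,0],0.0878]]'
python3 -m crank '[[[0,0,0],[0,0,0],0.0878],[[0,0,0],[0,0,0],0.0878],[[0,0,0],[0,0,0],0.0878],[[0,0,0],[0,0,0],0.0878],[[0,0,0],[0,0,0],0.0878],[[0,0,0],[0,0,0],0.0878],[[0,0,0],[0,0,0],0.0878],[[0,0,0],[0,0,0],0.0878]]'
python3 - <<'E'
from h import *
st(); img,K,W=cam("wrist"); cv2.imwrite("pics/w2.png",cv2.resize(img,(800,600),interpolation=cv2.INTER_CUBIC)); cv2.imwrite("pics/w2raw.png",img); np.savez("w2.npz",K=K,W=W)
E
```

```text
t: 2.92
ee_pos: [550.5, -119.9, 200.7]
orientation: [-0.188, 1.562, 0.188]
ft_force: [0.3, -0.0, -0.3]
width: 87.9
t: 3.58
ee_pos: [565.6, -194.1, 200.4]
orientation: [0.395, 1.535, -0.395]
ft_force: [0.3, -0.3, 0.5]
width: 87.9
t: 4.25
ee_pos: [565.6, -194.1, 200.6]
orientation: [0.39, 1.535, -0.39]
ft_force: [-0.5, 0.1, 0.5]
width: 88.0
t 4.25 tcp [ 565.6 -194.1  200.6] yawz(tool z in world) -0.4974 tilt x [ 0. -0. -1.] y [ 0.477  0.879 -0.   ] z [ 0.879 -0.477  0.   ] F [-0.5  0.1  0.5] w 88.0 q [-0.35  0.41  1.71 -0.    1.02 -1.42]
```

View pics/w2.png

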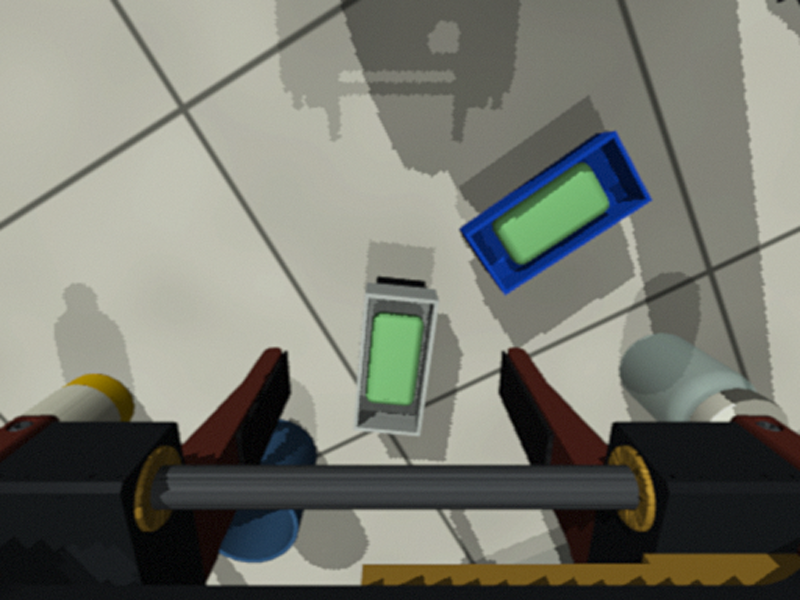

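The grey steel dish is between the fingers. Its rim corners are at about (368,283), (438,290), (420,435) and (357,428). The blue look-alike is to the upper right, the jar to the right and the mug to the lower left.

```bash
python3 - <<'E'
import cv2
im=cv2.imread("pics/w2raw.png")
cv2.imwrite("pics/w2a.png",cv2.resize(im[170:285,215:295],None,fx=5,fy=5,interpolation=cv2.INTER_CUBIC))
E
```

```text
(no output)
```

View pics/w2a.png

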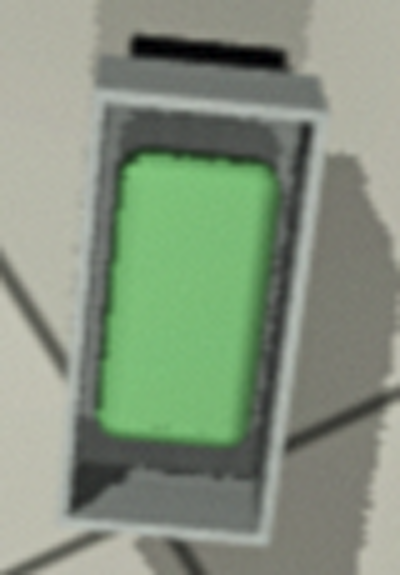

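```bash
python3 - <<'E'
from h import *
d=np.load("w2.npz");K,W=d["K"],d["W"]
def a(u,v):return ((u+.5)/5-.5+215,(v+.5)/5-.5+170)
L=[((-60,-28,54),a(97,90)),((-60,28,54),a(328,110)),((60,28,54),a(268,545)),((60,-28,54),a(62,522)),((-60,-21,0),a(131,37)),((-60,21,0),a(288,50))]
mp=np.array([l[0] for l in L],float);uv=np.array([l[1] for l in L])
p,r=fit(K,W,mp,uv,[626,-228,-.5]);print(p,r.round(2))
P=pix2(K,W,uv[:4],54);print([np.linalg.norm(P[i]-P[(i+1)%4]).round(1) for i in range(4)])
plan([p[0],p[1],120],p[2])
o,M=st()
E
```

```text
[ 6.30226120e+02 -2.30137024e+02 -5.97705272e-01] [[-0.55 -0.16]
 [ 0.69  0.36]
 [ 0.67  0.08]
 [-0.82  1.04]
 [ 0.34 -0.78]
 [-0.35 -0.42]]
[np.float64(54.5), np.float64(120.3), np.float64(54.2), np.float64(118.2)]
t 4.30 tcp [ 565.6 -194.1  200.6] yawz(tool z in world) -0.4975 tilt x [ 0. -0. -1.] y [ 0.477  0.879 -0.   ] z [ 0.879 -0.477  0.   ] F [ 0.3  0.2 -0.1] w 87.6 q [-0.35  0.41  1.71 -0.    1.02 -1.42]
shift tool [ 0.0806 -0.0009  0.074 ] turn about tool x 0.1002 (tool x down => minus world yaw)
t 4.30 tcp [ 565.6 -194.1  200.6] yawz(tool z in world) -0.4975 tilt x [ 0. -0. -1.] y [ 0.477  0.879 -0.   ] z [ 0.879 -0.477  0.   ] F [ 0.3  0.2 -0.1] w 87.6 q [-0.35  0.41  1.71 -0.    1.02 -1.42]
```

```bash
python3 -m crank '[[[0,-0.0005,0.037],[0,0,0],0.0878],[[0,-0.0004,0.037],[0,0,0],0.0878],[[0,0,0],[0.1,0,0],0.0878],[[0.035,0,0],[0,0,0],0.0878],[[0.035,0,0],[0,0,0],0.0878],[[0.02,0,0],[0,0,0],0.0878],[[0,0,0],[0,0,0],0.0878],[[0,0,0],[0,0,0],0.0878]]'
python3 - <<'E'
from h import *
plan([630.2,-230.1,28],-0.598); img,K,W=cam("wrist"); cv2.imwrite("pics/w3.png",cv2.resize(img,(800,600),interpolation=cv2.INTER_CUBIC)); cv2.imwrite("pics/w3raw.png",img); np.savez("w3.npz",K=K,W=W)
E
```

```text
t: 4.97
ee_pos: [629.6, -230.0, 109.7]
orientation: [0.468, 1.522, -0.468]
ft_force: [-1.0, 0.5, -0.5]
width: 87.7
t 4.97 tcp [ 629.6 -230.   109.7] yawz(tool z in world) -0.5977 tilt x [-2.3e-03  9.0e-04 -1.0e+00] y [ 0.563  0.827 -0.001] z [ 0.827 -0.563 -0.002] F [-1.   0.5 -0.5] w 87.7 q [-0.37  0.62  1.59 -0.    0.94 -1.34]
shift tool [0.0817 0.0003 0.0008] turn about tool x 0.0003 (tool x down => minus world yaw)
```

View pics/w3.png

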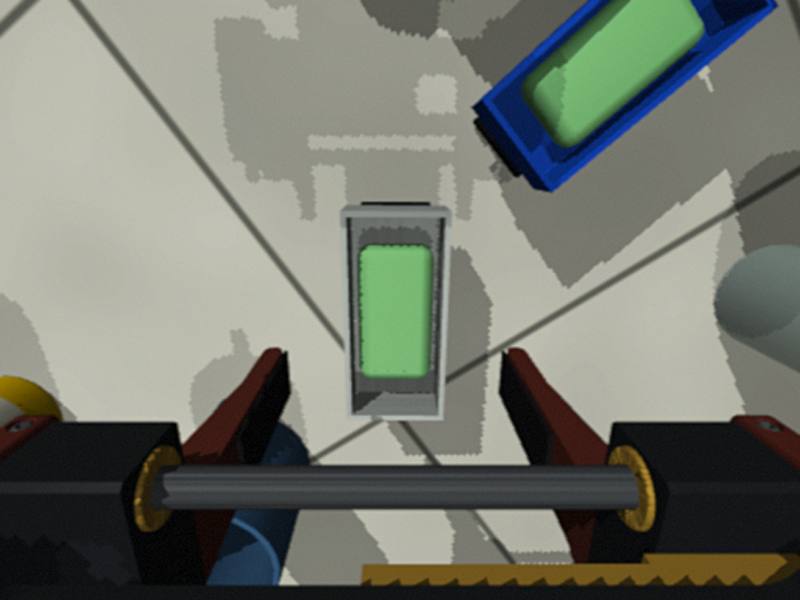

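```bash
python3 -m crank '[[[0.03,0,0],[0,0,0],0.0878],[[0.03,0.0003,0.0005],[0,0,0],0.0878],[[0.021,0,0],[0,0,0],0.0878],[[0,0,0],[0,0,0],0.0878],[[0,0,0],[0,0,0],0.03],[[0,0,0],[0,0,0],0.03],[[0,0,0],[0,0,0],0.03],[[0,0,0],[0,0,0],0.03]]'
python3 -m crank '[[[0,0,0],[0,0,0],0.03],[[0,0,0],[0,0,0],0.03],[[0,0,0],[0,0,0],0.03],[[0,0,0],[0,0,0],0.03],[[-0.01,0,0],[0,0,0],0.03],[[-0.025,0,0],[0,0,0],0.03],[[-0.025,0,0],[0,0,0],0.03],[[0,0,0],[0,0,0],0.03]]'
python3 - <<'E'
from h import *
st(); img,K,W=cam("wrist"); cv2.imwrite("pics/w4.png",cv2.resize(img,(800,600),interpolation=cv2.INTER_CUBIC)); cv2.imwrite("pics/w4raw.png",img); np.savez("w4.npz",K=K,W=W)
E
```

```text
t: 5.68
ee_pos: [632.2, -230.8, 31.9]
orientation: [0.468, 1.516, -0.468]
ft_force: [0.3, 0.5, 0.2]
width: 64.8
t: 6.35
ee_pos: [633.4, -231.2, 94.3]
orientation: [0.467, 1.513, -0.468]
ft_force: [2.1, -0.6, -3.1]
width: 55.8
t 6.35 tcp [ 633.4 -231.2   94.3] yawz(tool z in world) -0.5977 tilt x [ 0.0063 -0.0025 -1.    ] y [0.563 0.827 0.002] z [ 0.827 -0.563  0.007] F [ 2.1 -0.6 -3.1] w 55.8 q [-0.37  0.64  1.59 -0.    0.9  -1.34]
```

View pics/w4.png

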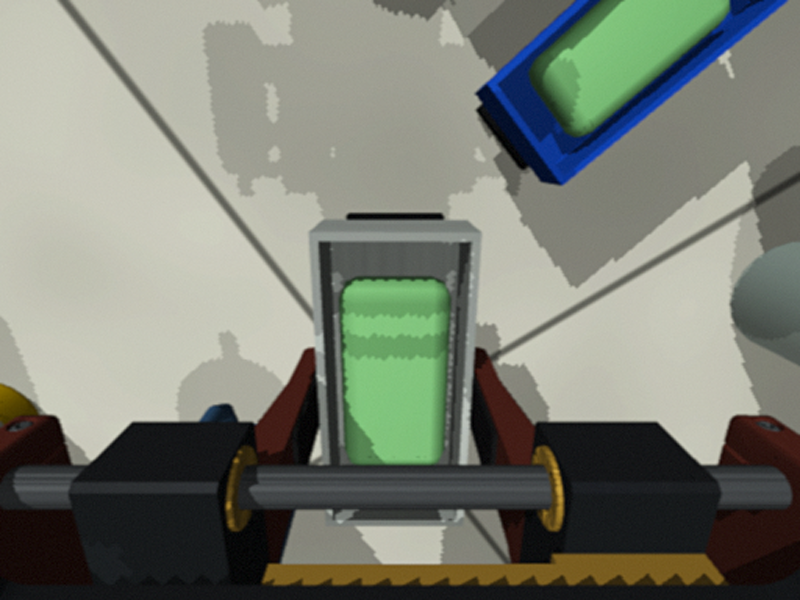

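```bash
python3 - <<'E'
from h import *
st(); cam("wrist"); o,M=st()
import cv2
im=cv2.imread("pics/w4raw.png")
cv2.imwrite("pics/w4a.png",cv2.resize(im[130:240,190:320],None,fx=6,fy=5,interpolation=cv2.INTER_CUBIC))
E
```

```text
t 6.40 tcp [ 632.5 -230.8   92.2] yawz(tool z in world) -0.5978 tilt x [ 0.0045 -0.0017 -1.    ] y [0.563 0.827 0.001] z [ 0.827 -0.563  0.005] F [-0.3 -0.1 -4. ] w 56.0 q [-0.37  0.64  1.59  0.    0.9  -1.34]
t 6.45 tcp [ 631.1 -230.4   90.2] yawz(tool z in world) -0.5978 tilt x [ 1.4e-03 -6.0e-04 -1.0e+00] y [0.563 0.827 0.   ] z [ 0.827 -0.563  0.001] F [-0.5  0.  -4.7] w 55.7 q [-0.37  0.65  1.59 -0.    0.9  -1.34]
```

View pics/w4a.png

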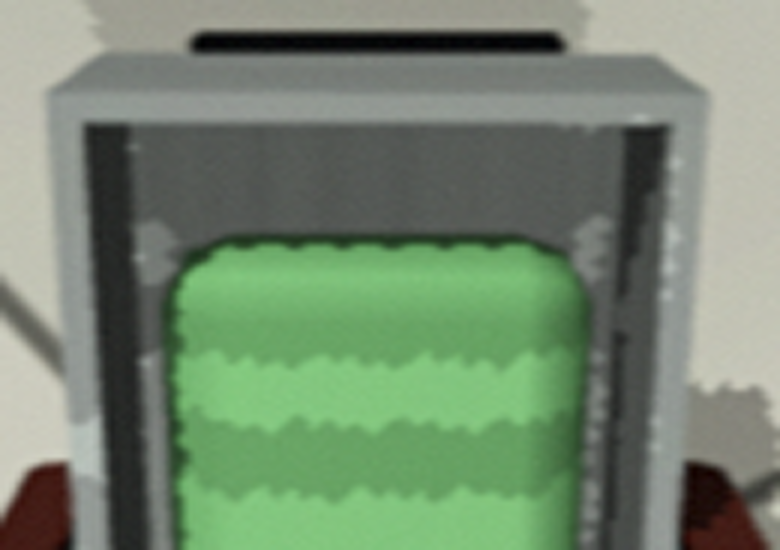

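```bash
python3 - <<'E'
from h import *
d=np.load("w4.npz");K=d["K"]
he=np.array(vision.get_image("wrist")["hand_eye"])
a=lambda u,v:(190+(u+.5)/6-.5,130+(v+.5)/5-.5)
L=[((-60,-28,54),a(48,92)),((-60,28,54),a(708,95)),((-60,-21,0),a(189,34)),((-60,21,0),a(566,34))]
mp=np.array([l[0] for l in L],float);uv=np.array([l[1] for l in L])
def tool(p):
    x0,y0,h,th=p;c,s=np.cos(th),np.sin(th)
    return np.c_[h-mp[:,2],y0+s*mp[:,0]+c*mp[:,1],x0+c*mp[:,0]-s*mp[:,1]]
f=lambda p:(proj(K,he,tool(p))-uv).ravel()
s=least_squares(f,[0,0,27,0],x_scale=[1,1,1,.01]);print(s.x,s.fun.reshape(-1,2).round(2))
st()
E
```

```text
[-1.26124176e+00 -8.10939020e-01  3.10824832e+01 -4.85134131e-03] [[-0.35  0.33]
 [ 0.39  0.19]
 [ 1.04 -0.49]
 [-1.1  -0.23]]
t 6.50 tcp [ 630.1 -230.    88.9] yawz(tool z in world) -0.5978 tilt x [-1.e-03  4.e-04 -1.e+00] y [ 0.563  0.827 -0.   ] z [ 0.827 -0.563 -0.001] F [ 0.5  0.7 -4.3] w 55.9 q [-0.37  0.65  1.6  -0.    0.9  -1.34]
```

```bash
python3 -m crank '[[[-0.03,0,0],[0,0,0],0.03],[[-0.03,0,0],[0,0,0],0.03],[[0,0.0136,-0.029],[0,0,0],0.03],[[0,0.0136,-0.029],[0,0,0],0.03],[[0,0.0136,-0.029],[0,0,0],0.03],[[0,0.0136,-0.029],[0,0,0],0.03],[[0,0.0136,-0.029],[0,0,0],0.03],[[0,0.0136,-0.029],[0,0,0],0.03]]'
python3 -m crank '[[[0,0.0136,-0.029],[0,0,0],0.03],[[0,0.0136,-0.029],[0,0,0],0.03],[[0,0.0136,-0.029],[0,0,0],0.03],[[0,0.0136,-0.029],[0,0,0],0.03],[[0,0.0136,-0.029],[0,0,0],0.03],[[0,0.0136,-0.029],[0,0,0],0.03],[[0,0.0136,-0.029],[0,0,0],0.03],[[0,0.0136,-0.029],[0,0,0],0.03]]'
python3 -m crank '[[[0,0,0],[-0.1214,0,0],0.03],[[0,0,0],[-0.1214,0,0],0.03],[[0,0,0],[-0.1214,0,0],0.03],[[0,0,0],[-0.1214,0,0],0.03],[[0,0,0],[-0.1214,0,0],0.03],[[0,0,0],[-0.1214,0,0],0.03],[[0,0,0],[-0.1214,0,0],0.03],[[0,0,0],[0,0,0],0.03]]'
python3 -m crank '[[[0,0,0],[0,0,0],0.03],[[0,0,0],[0,0,0],0.03],[[0,0,0],[0,0,0],0.03],[[0,0,0],[0,0,0],0.03],[[0,0,0],[0,0,0],0.03],[[0,0,0],[0,0,0],0.03],[[0,0,0],[0,0,0],0.03],[[0,0,0],[0,0,0],0.03]]'
python3 - <<'E'
from h import *
plan([400.9,156.1,80],0.252); img,K,W=cam("wrist"); cv2.imwrite("pics/w5.png",cv2.resize(img,(800,600),interpolation=cv2.INTER_CUBIC)); cv2.imwrite("pics/w5raw.png",img)
img,K,W=cam("side");cv2.imwrite("pics/s5.png",cv2.resize(img[60:260,150:350],(800,800))[:600])
E
```

```text
t: 7.17
ee_pos: [530.5, -63.6, 147.8]
orientation: [0.468, 1.523, -0.469]
ft_force: [1.2, 0.6, -3.3]
width: 55.9
t: 7.83
ee_pos: [400.2, 156.3, 148.3]
orientation: [0.467, 1.522, -0.47]
ft_force: [0.4, 0.5, -4.1]
width: 56.0
t: 8.5
ee_pos: [401.2, 155.2, 148.3]
orientation: [-0.202, 1.564, 0.201]
ft_force: [-0.3, -0.3, -4.9]
width: 55.9
t: 9.17
ee_pos: [402.4, 155.7, 149.6]
orientation: [-0.198, 1.562, 0.198]
ft_force: [-0.7, 0.1, -3.8]
width: 56.0
t 9.17 tcp [402.4 155.7 149.6] yawz(tool z in world) 0.2517 tilt x [ 1.e-04  0.e+00 -1.e+00] y [-0.249  0.968  0.   ] z [0.968 0.249 0.   ] F [-0.7  0.1 -3.8] w 56.0 q [ 0.34  0.26  2.1   0.    0.79 -1.48]
shift tool [ 0.0696  0.0008 -0.0013] turn about tool x -0.0003 (tool x down => minus world yaw)
```

View pics/w5.png

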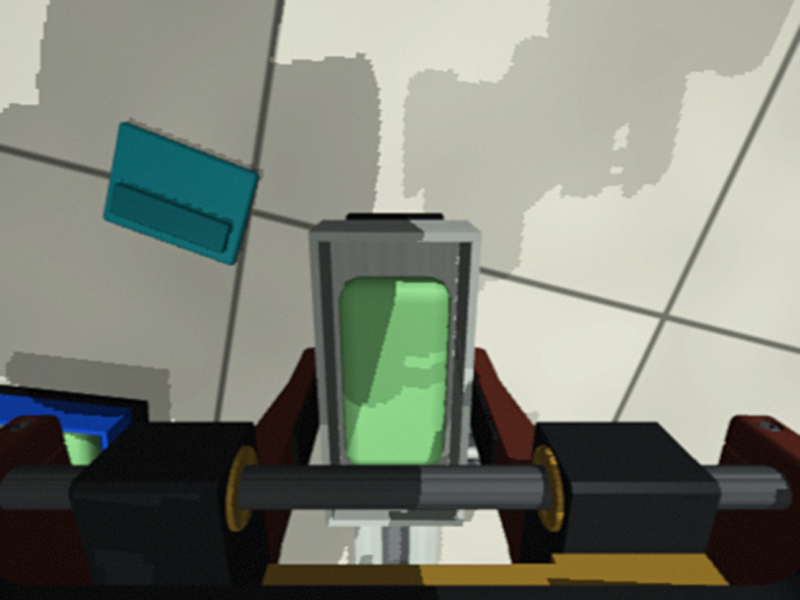

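View pics/s5.png

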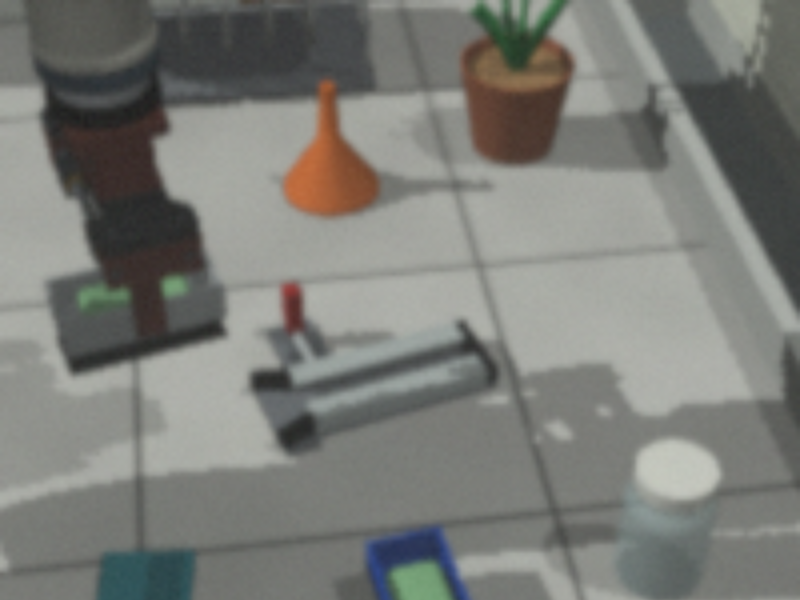

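```bash
python3 -m crank '[[[0.035,0.0008,0],[0,0,0],0.03],[[0.035,0,0],[0,0,0],0.03],[[0.03,0,0],[0,0,0],0.03],[[0.012,0,0],[0,0,0],0.03],[[0,0,0],[0,0,0],0.03],[[0,0,0],[0,0,0],0.03],[[0,0,0],[0,0,0],0.03],[[0,0,0],[0,0,0],0.03]]'
python3 - <<'E'
from h import *
st();img,K,W=cam("side");cv2.imwrite("pics/s6.png",cv2.resize(img[110:210,150:300],(750,500),interpolation=cv2.INTER_CUBIC))
E
```

```text
t: 9.93
ee_pos: [403.2, 156.8, 38.7]
orientation: [-0.197, 1.559, 0.198]
ft_force: [0.9, 0.4, -3.7]
width: 55.9
t 9.93 tcp [403.2 156.8  38.7] yawz(tool z in world) 0.2520 tilt x [ 2.4e-03  8.0e-04 -1.0e+00] y [-0.249  0.968  0.   ] z [0.968 0.249 0.003] F [ 0.9  0.4 -3.7] w 55.9 q [ 0.34  0.49  2.15 -0.    0.5  -1.48]
```

View pics/s6.png

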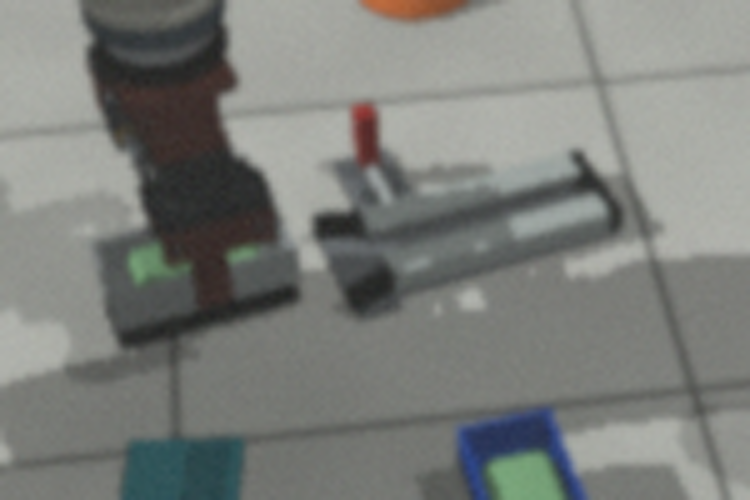

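```bash
cat >> h.py <<'E'
def rail():
    o,M=st();c,s=np.cos(.252),np.sin(.252);q=o["ee_pos"]-[609.3,208.9,0]
    print("TCP in rail: x %.1f y %.1f z %.1f"%(c*q[0]+s*q[1],-s*q[0]+c*q[1],q[2]),"F rail",np.round([c*o["ft_force"][0]+s*o["ft_force"][1],-s*o["ft_force"][0]+c*o["ft_force"][1],o["ft_force"][2]],1))
E
python3 -m crank '[[[0,0,0.015],[0,0,0],0.03],[[0,0,0.015],[0,0,0],0.03],[[0,0,0.015],[0,0,0],0.03],[[0,0,0.01],[0,0,0],0.03],[[0,0,0.01],[0,0,0],0.03],[[0,0,0],[0,0,0],0.03],[[0,0,0],[0,0,0],0.03],[[0,0,0],[0,0,0],0.03]]'
python3 - <<'E'
from h import *
rail();img,K,W=cam("wrist"); cv2.imwrite("pics/w7.png",cv2.resize(img,(800,600),interpolation=cv2.INTER_CUBIC));img,K,W=cam("side");cv2.imwrite("pics/s7.png",cv2.resize(img[110:210,150:300],(750,500),interpolation=cv2.INTER_CUBIC))
E
```

```text
t: 10.65
ee_pos: [464.0, 172.3, 37.5]
orientation: [-0.198, 1.563, 0.198]
ft_force: [-0.2, 0.2, -3.9]
width: 55.7
t 10.65 tcp [464.  172.3  37.5] yawz(tool z in world) 0.2520 tilt x [-1.4e-03 -5.0e-04 -1.0e+00] y [-0.249  0.968 -0.   ] z [ 0.968  0.249 -0.001] F [-0.2  0.2 -3.9] w 55.7 q [ 0.33  0.54  2.01  0.    0.59 -1.49]
TCP in rail: x -149.8 y 0.8 z 37.5 F rail [-0.1  0.2 -3.9]
```

View pics/w7.png

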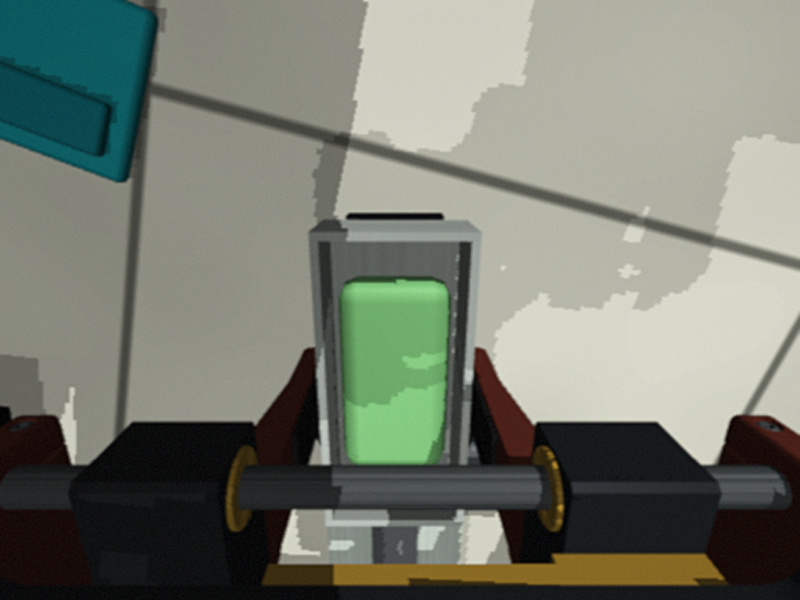

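View pics/s7.png

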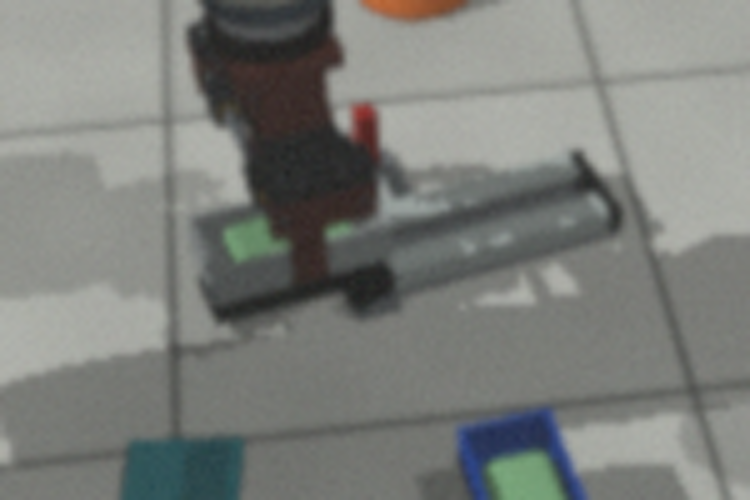

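The foot has entered the mouth with no contact force. I'll carry on under the lips.

```bash
python3 -m crank '[[[0,0,0.008],[0,0,0],0.03],[[0,0,0.008],[0,0,0],0.03],[[0,0,0.008],[0,0,0],0.03],[[0,0,0.008],[0,0,0],0.03],[[0,0,0.008],[0,0,0],0.03],[[0,0,0],[0,0,0],0.03],[[0,0,0],[0,0,0],0.03],[[0,0,0],[0,0,0],0.03]]'
python3 - <<'E'
from h import *
rail();img,K,W=cam("wrist"); cv2.imwrite("pics/w8.png",cv2.resize(img[240:384,150:360],(800,549),interpolation=cv2.INTER_CUBIC))
E
```

```text
t: 11.42
ee_pos: [503.4, 182.4, 37.3]
orientation: [-0.198, 1.563, 0.198]
ft_force: [-0.8, 0.4, -4.5]
width: 55.8
t 11.42 tcp [503.4 182.4  37.3] yawz(tool z in world) 0.2519 tilt x [-1.e-03 -3.e-04 -1.e+00] y [-0.249  0.968 -0.   ] z [ 0.968  0.249 -0.001] F [-0.8  0.4 -4.5] w 55.8 q [ 0.33  0.58  1.92  0.    0.64 -1.5 ]
TCP in rail: x -109.2 y 0.8 z 37.3 F rail [-0.7  0.6 -4.5]
```

View pics/w8.png

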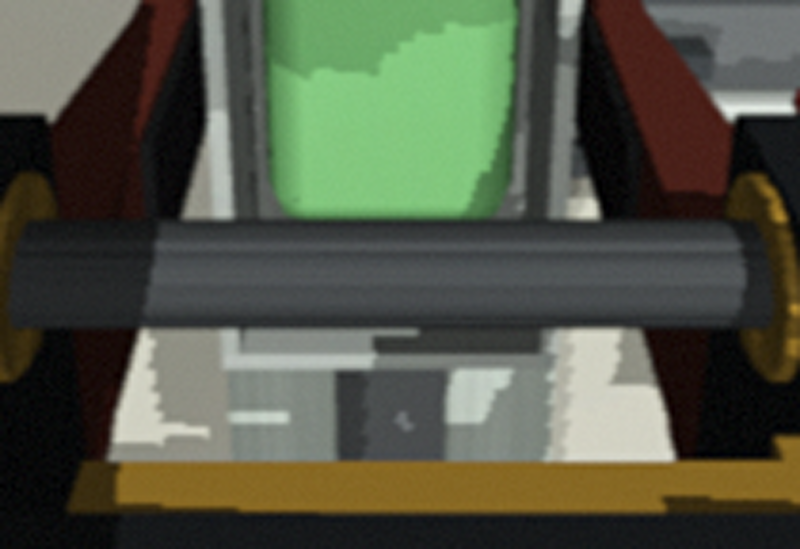

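The slot and the dish are both centred at column 391, so there's no lateral error. I'll continue to about 12 mm short of home.

```bash
python3 -m crank '[[[0,0,0.012],[0,0,0],0.03],[[0,0,0.012],[0,0,0],0.03],[[0,0,0.012],[0,0,0],0.03],[[0,0,0.012],[0,0,0],0.03],[[0,0,0.012],[0,0,0],0.03],[[0,0,0.012],[0,0,0],0.03],[[0,0,0.012],[0,0,0],0.03],[[0,0,0.012],[0,0,0],0.03]]'
python3 -m crank '[[[0,0,0],[0,0,0],0.03],[[0,0,0],[0,0,0],0.03],[[0,0,0],[0,0,0],0.03],[[0,0,0.003],[0,0,0],0.03],[[0,0,0.002],[0,0,0],0.03],[[0,0,0.002],[0,0,0],0.03],[[0,0,0],[0,0,0],0.03],[[0,0,0],[0,0,0],0.03]]'
python3 - <<'E'
from h import *
rail()
E
```

```text
t: 12.13
ee_pos: [596.6, 206.5, 37.3]
orientation: [-0.198, 1.563, 0.198]
ft_force: [0.2, 0.2, -4.6]
width: 55.7
t: 12.8
ee_pos: [603.6, 208.3, 37.6]
orientation: [-0.198, 1.562, 0.198]
ft_force: [-0.6, -0.5, -3.4]
width: 56.2
t 12.80 tcp [603.6 208.3  37.6] yawz(tool z in world) 0.2520 tilt x [ 0. -0. -1.] y [-0.249  0.968 -0.   ] z [0.968 0.249 0.   ] F [-0.6 -0.5 -3.4] w 56.2 q [ 0.31  0.68  1.69 -0.    0.77 -1.51]
TCP in rail: x -5.6 y 0.8 z 37.6 F rail [-0.7 -0.4 -3.4]
```

Push in 1 mm steps until the stop is felt.

```bash
python3 -m crank '[[[0,0,0.001],[0,0,0],0.03],[[0,0,0.001],[0,0,0],0.03],[[0,0,0.001],[0,0,0],0.03],[[0,0,0.001],[0,0,0],0.03],[[0,0,0.001],[0,0,0],0.03],[[0,0,0],[0,0,0],0.03],[[0,0,0],[0,0,0],0.03],[[0,0,0],[0,0,0],0.03]]'
python3 - <<'E'
from h import *
rail()
E
```

```text
t: 13.47
ee_pos: [608.4, 209.5, 37.5]
orientation: [-0.198, 1.562, 0.198]
ft_force: [-0.0, -0.4, -3.7]
width: 56.0
t 13.47 tcp [608.4 209.5  37.5] yawz(tool z in world) 0.2520 tilt x [-2.e-04 -1.e-04 -1.e+00] y [-0.249  0.968 -0.   ] z [ 0.968  0.249 -0.   ] F [-0.  -0.4 -3.7] w 56.0 q [ 0.31  0.69  1.67 -0.    0.78 -1.51]
TCP in rail: x -0.8 y 0.8 z 37.5 F rail [-0.1 -0.4 -3.7]
```

```bash
python3 -m crank '[[[0,0,0.001],[0,0,0],0.03],[[0,0,0.001],[0,0,0],0.03],[[0,0,0.001],[0,0,0],0.03],[[0,0,0],[0,0,0],0.03],[[0,0,0],[0,0,0],0.03],[[0,0,0],[0,0,0],0.03],[[0,0,0],[0,0,0],0.03],[[0,0,0],[0,0,0],0.03]]'
python3 - <<'E'
from h import *
rail()
E
```

```text
t: 14.13
ee_pos: [611.4, 210.3, 37.6]
orientation: [-0.198, 1.562, 0.198]
ft_force: [0.9, -0.1, -3.8]
width: 55.5
t 14.13 tcp [611.4 210.3  37.6] yawz(tool z in world) 0.2520 tilt x [ 0. -0. -1.] y [-0.249  0.968 -0.   ] z [0.968 0.249 0.   ] F [ 0.9 -0.1 -3.8] w 55.5 q [ 0.31  0.69  1.67 -0.    0.78 -1.51]
TCP in rail: x 2.3 y 0.8 z 37.6 F rail [ 0.8 -0.3 -3.8]
```

```bash
python3 -m crank '[[[0,0,0.001],[0,0,0],0.03],[[0,0,0.001],[0,0,0],0.03],[[0,0,0.001],[0,0,0],0.03],[[0,0,0],[0,0,0],0.03],[[0,0,0],[0,0,0],0.03],[[0,0,0],[0,0,0],0.03],[[0,0,0],[0,0,0],0.03],[[0,0,0],[0,0,0],0.03]]'
python3 - <<'E'
from h import *
rail(); img,K,W=cam("wrist"); cv2.imwrite("pics/w9.png",cv2.resize(img[110:384,100:400],(657,600),interpolation=cv2.INTER_CUBIC))
E
```

```text
t: 14.8
ee_pos: [611.8, 210.4, 37.3]
orientation: [-0.199, 1.567, 0.197]
ft_force: [-8.3, -2.3, 2.1]
width: 55.7
t 14.80 tcp [611.8 210.4  37.3] yawz(tool z in world) 0.2520 tilt x [-0.0051 -0.0016 -1.    ] y [-0.249  0.968 -0.   ] z [ 0.968  0.249 -0.005] F [-8.3 -2.3  2.1] w 55.7 q [ 0.31  0.7   1.66  0.    0.79 -1.51]
TCP in rail: x 2.8 y 0.8 z 37.3 F rail [-8.6 -0.2  2.1]
```

View pics/w9.png

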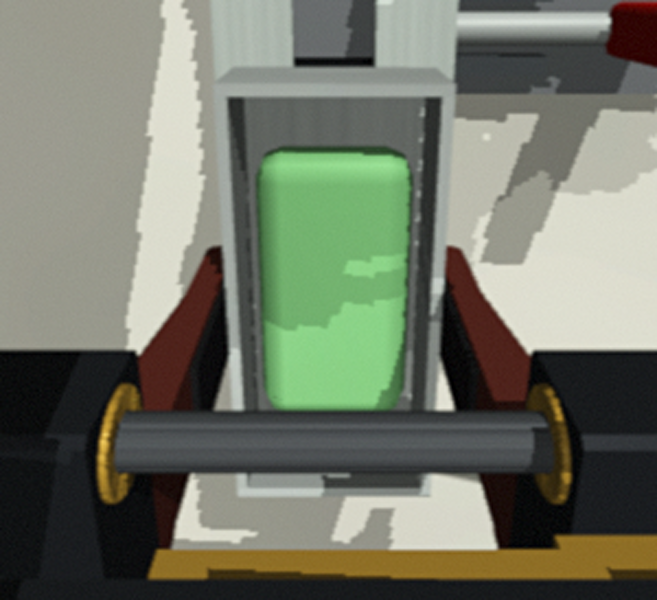

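The stop is felt at 8.6 N: the commanded advance was 3 mm, but the tool moved only 0.5 mm. I'll relieve the push, lower the dish to the floor and release.

```bash
python3 -m crank '[[[0,0,-0.0015],[0,0,0],0.03],[[0.001,0,0],[0,0,0],0.03],[[0.0007,0,0],[0,0,0],0.03],[[0,0,0],[0,0,0],0.03],[[0,0,0],[0,0,0],0.0878],[[0,0,0],[0,0,0],0.0878],[[0,0,0],[0,0,0],0.0878],[[0,0,0],[0,0,0],0.0878]]'
python3 -m crank '[[[0,0,0],[0,0,0],0.0878],[[0,0,0],[0,0,0],0.0878],[[0,0,0],[0,0,0],0.0878],[[-0.02,0,0],[0,0,0],0.0878],[[-0.03,0,0],[0,0,0],0.0878],[[-0.03,0,0],[0,0,0],0.0878],[[0,0,0],[0,0,0],0.0878],[[0,0,0],[0,0,0],0.0878]]'
python3 - <<'E'
from h import *
rail(); img,K,W=cam("wrist"); cv2.imwrite("pics/w10.png",cv2.resize(img,(800,600),interpolation=cv2.INTER_CUBIC));cv2.imwrite("pics/w10raw.png",img); np.savez("w10.npz",K=K,W=W)
E
```

```text
t: 15.52
ee_pos: [613.6, 210.9, 36.2]
orientation: [-0.198, 1.56, 0.198]
ft_force: [0.5, -0.5, 0.2]
width: 78.9
t: 16.18
ee_pos: [614.2, 211.1, 117.8]
orientation: [-0.197, 1.558, 0.198]
ft_force: [0.4, 0.9, -0.8]
width: 87.9
t 16.18 tcp [614.2 211.1 117.8] yawz(tool z in world) 0.2520 tilt x [ 0.0039  0.0012 -1.    ] y [-0.249  0.968  0.   ] z [0.968 0.249 0.004] F [ 0.4  0.9 -0.8] w 87.9 q [ 0.31  0.58  1.64 -0.    0.92 -1.51]
TCP in rail: x 5.3 y 0.9 z 117.8 F rail [ 0.7  0.8 -0.8]
```

View pics/w10.png

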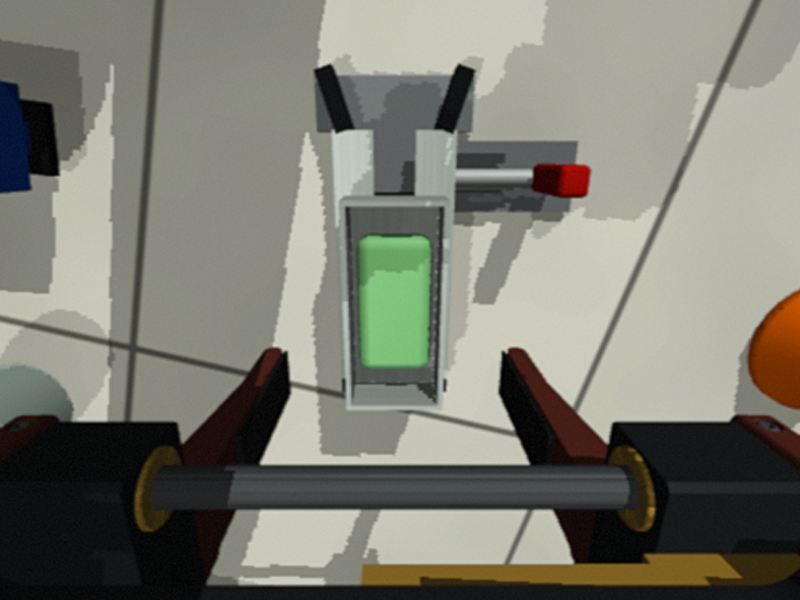

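```bash
python3 - <<'E'
import cv2
im=cv2.imread("pics/w10raw.png")
cv2.imwrite("pics/w10a.png",cv2.resize(im[35:155,190:390],None,fx=4,fy=4,interpolation=cv2.INTER_CUBIC))
cv2.imwrite("pics/w10b.png",cv2.resize(im[120:270,200:320],None,fx=4,fy=4,interpolation=cv2.INTER_CUBIC))
E
```

```text
(no output)
```

View pics/w10a.png

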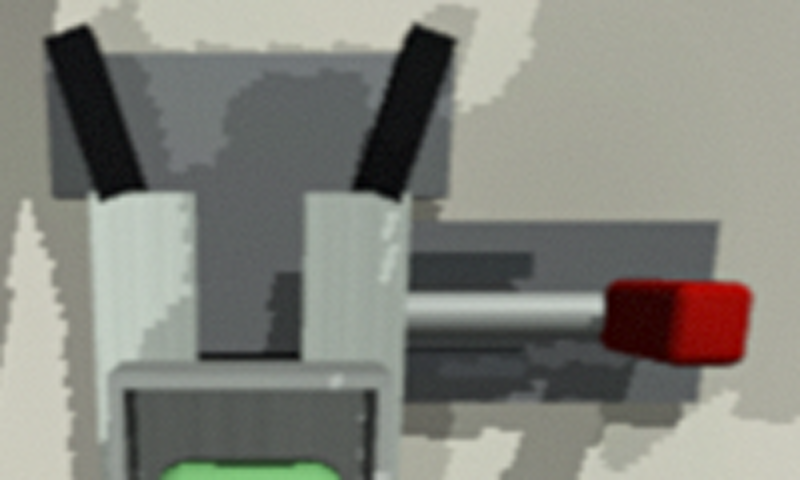

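View pics/w10b.png

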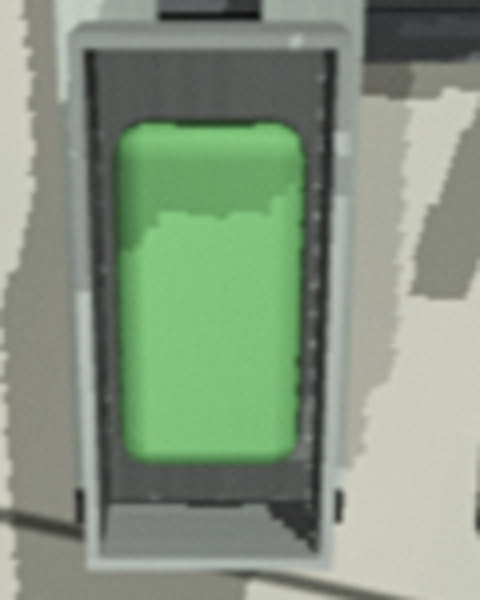

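```bash
python3 - <<'E'
from h import *
d=np.load("w10.npz");K,W=d["K"],d["W"]
a=lambda u,v:(190+(u+.5)/4-.5,35+(v+.5)/4-.5)
b=lambda u,v:(200+(u+.5)/4-.5,120+(v+.5)/4-.5)
L=[((-95,-12,22),a(194,192)),((-95,12,22),a(306,193)),((-95,-35,22),a(90,193)),((-95,35,22),a(410,193)),((-90,108,5),a(720,222)) ]
mp=np.array([l[0] for l in L],float);uv=np.array([l[1] for l in L])
p,r=fit(K,W,mp,uv,[609,209,.25]);print("rail",p,r.round(2))
D=[((-60,-28,60),b(70,42)),((-60,28,60),b(352,45)),((60,28,60),b(328,568)),((60,-28,60),b(88,570))]
mq=np.array([l[0] for l in D],float);uq=np.array([l[1] for l in D])
q,r2=fit(K,W,mq,uq,[609,209,.25]);print("dish",q,r2.round(2))
for pp in (p,[609.3,208.9,.2507]):
  c,s=np.cos(pp[2]),np.sin(pp[2])
  f=lambda uvz:(lambda P:np.round([c*P[0]+s*P[1],-s*P[0]+c*P[1]],1))(pix2(K,W,[uvz[0]],uvz[1])[0][:2]-pp[:2])
  e=q[:2]-pp[:2];print("dish in rail",c*e[0]+s*e[1],-s*e[0]+c*e[1],q[2]-pp[2])
  print("foot back top (z14)",f((a(250,353),14)),"bottom(z6)",f((a(250,353),6)),"knob top",f((a(716,322),60)),"lip",f((a(250,192),22)))
E
```

```text
rail [6.09536892e+02 2.09056962e+02 2.50121054e-01] [[ 0.64  0.19]
 [ 0.18 -0.02]
 [ 0.24 -0.1 ]
 [ 0.57  0.01]
 [-1.74 -0.29]]
dish [6.10863612e+02 2.09010701e+02 2.46134441e-01] [[-0.61 -0.72]
 [ 0.58 -1.09]
 [ 0.6   1.68]
 [-0.56  0.92]]
dish in rail 1.2739856347193261 -0.37321303628711566 -0.00398661326119415
foot back top (z14) [-60.4  -0.3] bottom(z6) [-59.8  -0.3] knob top [-69.8  89.3] lip [-95.2  -0.4]
dish in rail 1.542194845176768 -0.280664155568949 -0.00456555901873712
foot back top (z14) [-60.2  -0.2] bottom(z6) [-59.6  -0.2] knob top [-69.4  89.4] lip [-94.9  -0.2]
```

Both fits agree that the dish is home: the foot's back end is at rail x ≈ -60 and y within 0.4 mm. The knob is at y ≈ 89, so the bolt is still withdrawn. Next I close the fingers and move beyond the knob on its +y side.

```bash
python3 -m crank '[[[0,0.0305,-0.018],[0,0,0],0],[[0,0.0305,-0.018],[0,0,0],0],[[0,0.0305,-0.018],[0,0,0],0],[[0,0.0305,-0.018],[0,0,0],0],[[0,0,0],[0,0,0],0],[[0,0,0],[0,0,0],0],[[0,0,0],[0,0,0],0],[[0,0,0],[0,0,0],0]]'
python3 -m crank '[[[0,0,0],[0,0,0],0],[[0,0,0],[0,0,0],0],[[0,0,0],[0,0,0],0],[[0,0,0],[0,0,0],0],[[0,0,0],[0,0,0],0],[[0,0,0],[0,0,0],0],[[0,0,0],[0,0,0],0],[[0,0,0],[0,0,0],0]]'
python3 - <<'E'
from h import *
rail(); img,K,W=cam("wrist"); cv2.imwrite("pics/w11.png",cv2.resize(img,(800,600),interpolation=cv2.INTER_CUBIC))
E
```

```text
t: 16.9
ee_pos: [513.2, 310.0, 115.2]
orientation: [-0.198, 1.562, 0.197]
ft_force: [0.4, 0.1, 0.4]
width: 38.2
t: 17.57
ee_pos: [512.7, 310.9, 115.9]
orientation: [-0.198, 1.562, 0.198]
ft_force: [0.3, -0.4, -0.4]
width: 0.2
t 17.57 tcp [512.7 310.9 115.9] yawz(tool z in world) 0.2520 tilt x [ 1.e-04  1.e-04 -1.e+00] y [-0.249  0.968  0.   ] z [0.968 0.249 0.   ] F [ 0.3 -0.4 -0.4] w 0.2 q [ 0.53  0.52  1.76 -0.    0.86 -1.3 ]
TCP in rail: x -68.1 y 122.8 z 115.9 F rail [ 0.2 -0.4 -0.4]
```

View pics/w11.png

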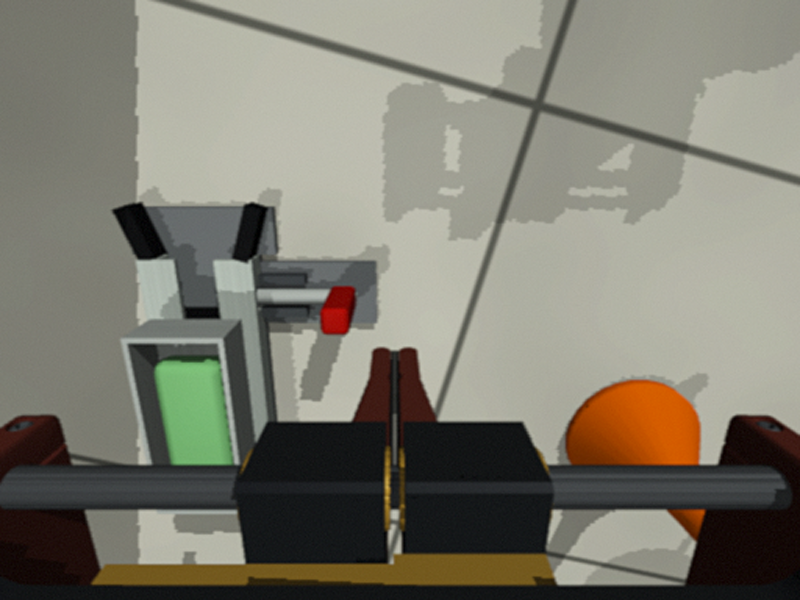

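```bash
python3 -m crank '[[[0.03,0,0],[0,0,0],0],[[0.03,0,0],[0,0,0],0],[[0.02,0,0],[0,0,0],0],[[0.005,0,0],[0,0,0],0],[[0,0,0],[0,0,0],0],[[0,0,0],[0,0,0],0],[[0,0,0],[0,0,0],0],[[0,-0.004,0],[0,0,0],0]]'
python3 -m crank '[[[0,-0.005,0],[0,0,0],0],[[0,-0.005,0],[0,0,0],0],[[0,-0.005,0],[0,0,0],0],[[0,-0.005,0],[0,0,0],0],[[0,-0.005,0],[0,0,0],0],[[0,-0.005,0],[0,0,0],0],[[0,0,0],[0,0,0],0],[[0,0,0],[0,0,0],0]]'
python3 - <<'E'
from h import *
rail(); img,K,W=cam("wrist"); cv2.imwrite("pics/w12.png",cv2.resize(img,(800,600),interpolation=cv2.INTER_CUBIC))
E
```

```text
t: 18.28
ee_pos: [514.6, 307.9, 32.4]
orientation: [-0.197, 1.559, 0.199]
ft_force: [0.3, 0.7, 0.6]
width: 0.1
t: 18.95
ee_pos: [521.0, 277.3, 30.7]
orientation: [-0.198, 1.562, 0.197]
ft_force: [0.6, 0.4, 0.9]
width: 0.5
t 18.95 tcp [521.  277.3  30.7] yawz(tool z in world) 0.2514 tilt x [-6.e-04 -5.e-04 -1.e+00] y [-0.249  0.969 -0.   ] z [ 0.969  0.249 -0.001] F [0.6 0.4 0.9] w 0.5 q [ 0.47  0.65  1.8  -0.    0.7  -1.35]
TCP in rail: x -68.4 y 88.2 z 30.7 F rail [0.7 0.2 0.9]
```

View pics/w12.png

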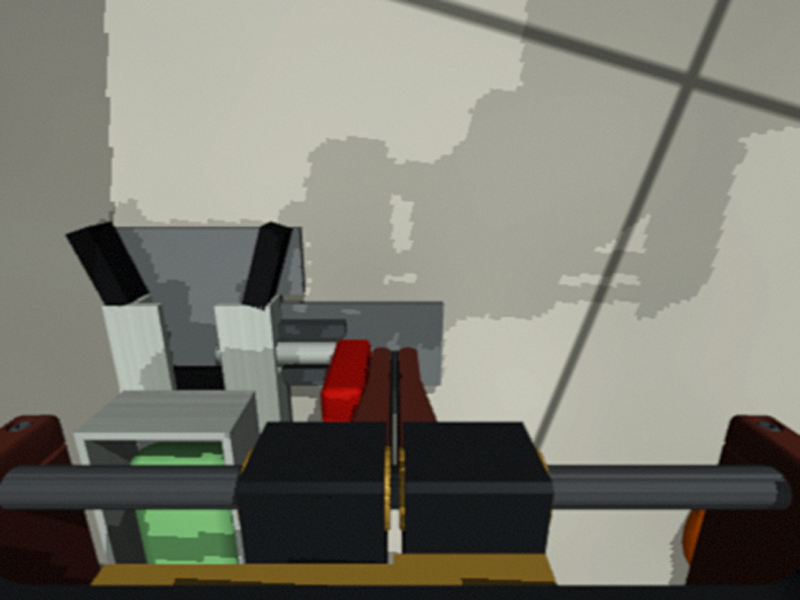

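```bash
python3 -m crank '[[[0,-0.004,0],[0,0,0],0],[[0,-0.004,0],[0,0,0],0],[[0,-0.003,0],[0,0,0],0],[[0,-0.002,0],[0,0,0],0],[[0,-0.001,0],[0,0,0],0],[[0,-0.001,0],[0,0,0],0],[[0,0,0],[0,0,0],0],[[0,0,0],[0,0,0],0]]'
python3 - <<'E'
from h import *
rail()
E
```

```text
t: 19.67
ee_pos: [525.0, 263.3, 30.9]
orientation: [-0.198, 1.562, 0.198]
ft_force: [0.2, 0.4, -0.4]
width: 0.7
t 19.67 tcp [525.  263.3  30.9] yawz(tool z in world) 0.2521 tilt x [ 1.e-04 -2.e-04 -1.e+00] y [-0.249  0.968 -0.   ] z [0.968 0.249 0.   ] F [ 0.2  0.4 -0.4] w 0.7 q [ 0.44  0.64  1.81 -0.    0.69 -1.38]
TCP in rail: x -68.1 y 73.7 z 30.9 F rail [ 0.3  0.4 -0.4]
```

```bash
python3 -m crank '[[[0,-0.001,0],[0,0,0],0],[[0,-0.001,0],[0,0,0],0],[[0,-0.001,0],[0,0,0],0],[[0,-0.001,0],[0,0,0],0],[[0,-0.001,0],[0,0,0],0],[[0,-0.001,0],[0,0,0],0],[[0,0,0],[0,0,0],0],[[0,0,0],[0,0,0],0]]'
python3 - <<'E'
from h import *
rail()
E
```

```text
t: 20.33
ee_pos: [526.4, 258.2, 31.0]
orientation: [-0.197, 1.561, 0.198]
ft_force: [-1.8, 5.2, 0.6]
width: 0.5
t 20.33 tcp [526.4 258.2  31. ] yawz(tool z in world) 0.2518 tilt x [ 2.e-04  9.e-04 -1.e+00] y [-0.249  0.968  0.001] z [0.968 0.249 0.   ] F [-1.8  5.2  0.6] w 0.5 q [ 0.44  0.64  1.81  0.    0.69 -1.39]
TCP in rail: x -68.0 y 68.4 z 31.0 F rail [-0.5  5.5  0.6]
```

```bash
python3 -m crank '[[[0,-0.001,0],[0,0,0],0],[[0,-0.001,0],[0,0,0],0],[[0,-0.001,0],[0,0,0],0],[[0,0,0],[0,0,0],0],[[0,0,0],[0,0,0],0],[[0,0,0],[0,0,0],0],[[0,0,0],[0,0,0],0],[[0,0,0],[0,0,0],0]]'
python3 - <<'E'
from h import *
rail()
E
```

```text
t: 21.0
ee_pos: [526.6, 257.6, 31.0]
orientation: [-0.194, 1.561, 0.2]
ft_force: [-5.8, 18.2, -1.2]
width: 0.3
t 21.00 tcp [526.6 257.6  31. ] yawz(tool z in world) 0.2513 tilt x [ 0.      0.0036 -1.    ] y [-0.249  0.969  0.003] z [0.969 0.249 0.001] F [-5.8 18.2 -1.2] w 0.3 q [ 0.43  0.64  1.81  0.01  0.69 -1.39]
TCP in rail: x -68.0 y 67.8 z 31.0 F rail [-1.  19.  -1.2]
```

The bolt is hard against its end: 19 N with no further movement. I'll back off, rise and look.

```bash
python3 -m crank '[[[0,0.01,0],[0,0,0],0],[[0,0.02,0],[0,0,0],0],[[0,0.02,0],[0,0,0],0],[[-0.03,0,0],[0,0,0],0],[[-0.04,0,0],[0,0,0],0],[[-0.04,0,0],[0,0,0],0],[[-0.03,0,0],[0,0,0],0],[[0,0,0],[0,0,0],0]]'
python3 -m crank '[[[0,-0.02,0.02],[0,0,0],0],[[0,-0.02,0.02],[0,0,0],0],[[0,-0.02,0.02],[0,0,0],0],[[0,-0.02,0],[0,0,0],0],[[0,0,0],[0,0,0],0],[[0,0,0],[0,0,0],0],[[0,0,0],[0,0,0],0],[[0,0,0],[0,0,0],0]]'
python3 - <<'E'
from h import *
rail(); img,K,W=cam("wrist"); cv2.imwrite("pics/w13.png",cv2.resize(img,(800,600),interpolation=cv2.INTER_CUBIC));cv2.imwrite("pics/w13a.png",cv2.resize(img[80:240,160:360],None,fx=4,fy=4,interpolation=cv2.INTER_CUBIC)[:600]); np.savez("w13.npz",K=K,W=W)
img,K,W=cam("top"); cv2.imwrite("pics/t13.png",img)
E
```

```text
t: 21.67
ee_pos: [518.1, 304.9, 177.6]
orientation: [-0.195, 1.552, 0.2]
ft_force: [-0.0, 0.1, -0.7]
width: 0.7
t: 22.33
ee_pos: [592.0, 241.2, 170.5]
orientation: [-0.198, 1.562, 0.198]
ft_force: [-0.5, -0.1, 0.2]
width: 0.3
t 22.33 tcp [592.  241.2 170.5] yawz(tool z in world) 0.2527 tilt x [-7.e-04 -2.e-04 -1.e+00] y [-0.25   0.968  0.   ] z [ 0.968  0.25  -0.001] F [-0.5 -0.1  0.2] w 0.3 q [ 0.37  0.5   1.63  0.    1.01 -1.46]
TCP in rail: x -8.7 y 35.6 z 170.5 F rail [-0.5  0.   0.2]
```

View pics/w13.png

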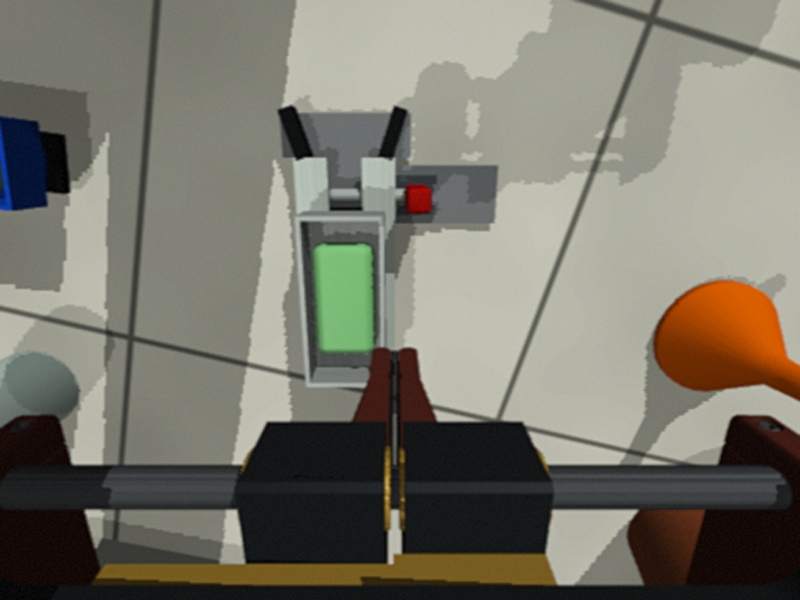

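View pics/w13a.png

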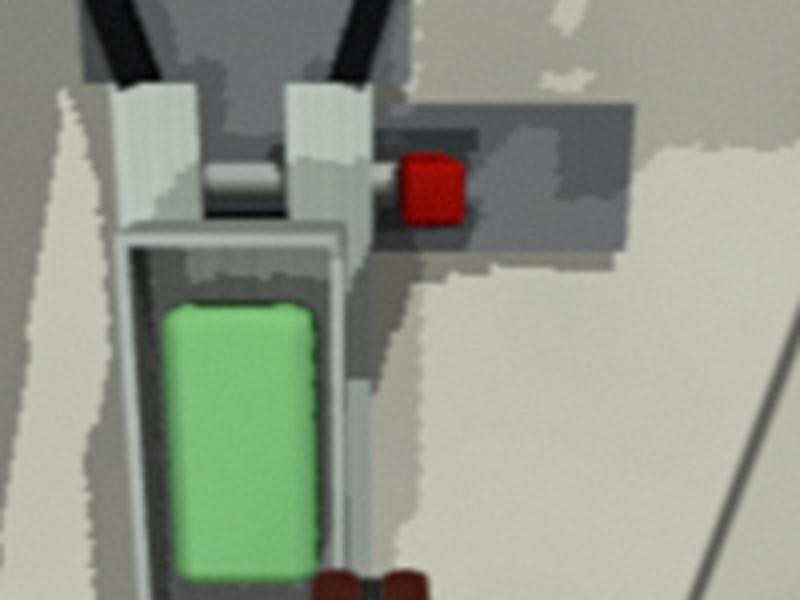

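View pics/t13.png

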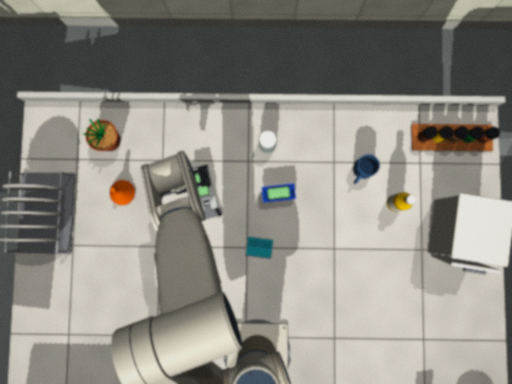

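```bash
python3 - <<'E'
from h import *
d=np.load("w13.npz");K,W=d["K"],d["W"]
a=lambda u,v:(160+(u+.5)/4-.5,80+(v+.5)/4-.5)
L=[((-95,-12,22),a(200,85)),((-95,12,22),a(286,85)),((-95,-35,22),a(110,85)),((-95,35,22),a(374,85)),((-90,110,5),a(635,104))]
mp=np.array([l[0] for l in L],float);uv=np.array([l[1] for l in L])
p,r=fit(K,W,mp,uv,[609,209,.25]);print("rail",p,r.round(2))
c,s=np.cos(p[2]),np.sin(p[2])
for n,uv,z in [("knob",a(433,192),60),("foot back",a(245,211),14),("dish near rim L",a(117,238),60),("dish near rim R",a(346,234),60)]:
    P=pix2(K,W,[uv],z)[0][:2]-p[:2];print(n,np.round([c*P[0]+s*P[1],-s*P[0]+c*P[1]],1))
E
```

```text
rail [6.09794764e+02 2.09237426e+02 2.51197662e-01] [[-0.68 -0.01]
 [ 0.22  0.01]
 [ 0.34 -0.03]
 [-0.3   0.03]
 [ 0.45  0.03]]
knob [-70.3  49.5]
foot back [-61.   -1.2]
dish near rim L [-59.2 -27.7]
dish near rim R [-60.2  28.4]
```

The knob is at y ≈ 49.5 (50 means shut), the foot's back end is at x ≈ -61, and the tool is clear and at rest. I'm handing in.

```bash
python3 - <<'E'
from h import *
st(); print(workorder.close_job())
E
```

```text
t 22.43 tcp [592.1 241.4 170.8] yawz(tool z in world) 0.2532 tilt x [-2.e-04 -0.e+00 -1.e+00] y [-0.25   0.968  0.   ] z [ 0.968  0.25  -0.   ] F [-0.3  0.3  0. ] w 0.3 q [ 0.37  0.5   1.63  0.    1.01 -1.46]
the job is handed in; nothing more can be done
None
```

The dish is home in its rail with the bolt shut behind it, and I handed the job in at 22.4 s of the 58 s allowed. No verdict was reported.

**What I did:** I gripped the steel dish across its 56 mm width and turned it in line with the rail. I slid its foot in through the open end, held about 2 mm above the channel floor, until the stop pushed back at about 9 N. I let go, then pushed the red knob across with closed fingers until it stopped hard (19 N with no further travel). Then I backed off and raised the arm clear.

**Last checks:**
- **Bolt:** the knob is at rail y ≈ 49.5 mm, where 50 is fully shut, and the pin shows across the slot behind the foot.
- **Dish:** in the last picture the foot's back end is at rail x ≈ -61 mm (nominal -60) and the dish's near edge is at about -60 mm. An earlier fit, before bolting, put the dish within 0.4 mm of the centre line and 0.005 rad of straight. It also read about 1.3 mm past home, within the camera error.
- **Slight disagreement:** in the last picture the foot's mid-point read 1.2 mm off centre, while the dish edges in the same picture were centred to about 0.4 mm. I put this down to my pixel picking.
- **Other items:** the jar, funnel, scraper, mug, bottle and blue look-alike stand where they were in the top view, compared by eye. The final force reading was about zero, so the robot is touching nothing.

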